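# Set the washed diyas on the steel stand in order

## Task

Move the four glazed diyas from their saucers on the wooden rack to the steel diya stand, one in each dish, keeping the same left-to-right order they have on the rack. Set each one down upright in its dish, do not drop any, and leave the conch where it stands.

Things in the scene. Friction and masses are not known exactly. Their poses are not given: they have to be found in the camera images.
- diya_red: the red glazed ceramic diya, a loose empty lamp bowl, about 80 g. Round, 54 mm across, 32 mm high, walls 4 mm; the outside is upright from 15 mm to the rim and tapers below to a foot 24 mm across. A pinched spout at the rim reaches 42 mm out along the diya's -x (roughly towards the robot); grip it across y. Origin: centre of the underside, z up.
- diya_blue: the blue glazed ceramic diya, a loose empty lamp bowl, about 80 g. Round, 54 mm across, 32 mm high, walls 4 mm; the outside is upright from 15 mm to the rim and tapers below to a foot 24 mm across. A pinched spout at the rim reaches 42 mm out along the diya's -x (roughly towards the robot); grip it across y. Origin: centre of the underside, z up.
- diya_yellow: the yellow glazed ceramic diya, a loose empty lamp bowl, about 80 g. Round, 54 mm across, 32 mm high, walls 4 mm; the outside is upright from 15 mm to the rim and tapers below to a foot 24 mm across. A pinched spout at the rim reaches 42 mm out along the diya's -x (roughly towards the robot); grip it across y. Origin: centre of the underside, z up.
- diya_green: the green glazed ceramic diya, a loose empty lamp bowl, about 80 g. Round, 54 mm across, 32 mm high, walls 4 mm; the outside is upright from 15 mm to the rim and tapers below to a foot 24 mm across. A pinched spout at the rim reaches 42 mm out along the diya's -x (roughly towards the robot); grip it across y. Origin: centre of the underside, z up.
- saucer_red: the flat red glazed saucer under the red diya, 68 mm across, 5 mm thick, fixed on the wooden rack (360 x 80 mm, top 30 mm above the table, end cheeks 38 mm). The four saucers stand 90 mm apart in a row whose order changes; they stay behind. Origin: centre of the underside; y runs along the row, to the robot's left. The diya's foot stands 5 mm above the origin.
- saucer_blue: the flat blue glazed saucer under the blue diya, 68 mm across, 5 mm thick, fixed on the wooden rack (360 x 80 mm, top 30 mm above the table, end cheeks 38 mm). The four saucers stand 90 mm apart in a row whose order changes; they stay behind. Origin: centre of the underside; y runs along the row, to the robot's left. The diya's foot stands 5 mm above the origin.
- saucer_yellow: the flat yellow glazed saucer under the yellow diya, 68 mm across, 5 mm thick, fixed on the wooden rack (360 x 80 mm, top 30 mm above the table, end cheeks 38 mm). The four saucers stand 90 mm apart in a row whose order changes; they stay behind. Origin: centre of the underside; y runs along the row, to the robot's left. The diya's foot stands 5 mm above the origin.
- saucer_green: the flat green glazed saucer under the green diya, 68 mm across, 5 mm thick, fixed on the wooden rack (360 x 80 mm, top 30 mm above the table, end cheeks 38 mm). The four saucers stand 90 mm apart in a row whose order changes; they stay behind. Origin: centre of the underside; y runs along the row, to the robot's left. The diya's foot stands 5 mm above the origin.
- stand: the polished steel diya stand, fixed: a bar 350 x 60 mm with four like round dishes in a row along its y (to the robot's left). Origin: on the table under the row's middle. Dish centres x = 0, y = +135, +45, -45, -135 mm; dish 43 mm across inside, 47 outside, floor 40 mm above the table, rim 3 mm above its floor. A swivelling snuffer arm lies behind, along x = +50 mm, below 75 mm.
- conch: the white ceramic conch figurine on its small flat base, loose, 110 mm long (along its y), 54 mm wide and 60 mm high, standing behind the wooden rack, on the side away from the robot. Origin: centre of the underside. It is to be left alone.
There are look-alikes about, which are no part of the job. There is more than one size of the diya_yellow; the job needs the smaller. Of the things that look like the diya_blue, the smaller one is meant.

How it is judged:
By the outcome, as a careful person would: the job done as asked, in the order asked, and still so for the second after the job is handed in, with the robot touching nothing.
It also fails if it takes over 96 s, if anything falls off the work surface, if the arm or the gripper's body presses on something with over 40 N, if the wrist force passes 120 N, or if a joint passes its speed limit or range.

## Robot

A 6-joint arm with a two-finger parallel gripper is mounted at the origin on the work surface. World frame = base frame: x ahead of the robot, y to its left, z up, the work surface at z = 0. Lengths are in m, angles in degrees, forces in N, time in s.
With the tool pointing down it reaches from about 0.4 to 0.825 m from the base axis. Payload 7 kg.
Tool frame: the origin (TCP) lies at the very end of the fingers, on their centre line; the grasp point (between the pads) lies 19 mm behind it (ctrl.grip_depth is the distance from the TCP to the grasp point, in m); z points along the fingers, y is the line along which they close (so a half turn about z gives the same grasp; the last joint's range is limited). The gripper opens to 88 mm and grips with 3 to 60 N. Pads are 19 mm wide; open, the fingers measure 130 mm over their backs; the gripper's body (78 mm by 193 mm) begins 47 mm behind the grasp point.
Start: joints at [88.528, 20.546, 0.682, 0, -70.136, -16.507], TCP at [0.208, 0.642, 0.227] pointing down, gripper open.
Joint ranges: [-176.03, 176.03], [-82.01, 121.73], [-58.28, 71.71], [-173.87, 95.51], [-174.79, -0.11], [-173.66, 173.66]. Speed limits (degrees/s): [136.94, 136.94, 172.46, 180, 180, 180].

## Interface

Orientations are given as [roll, pitch, yaw] about the fixed x, y, z axes, in that order (R = Rz(yaw) Ry(pitch) Rx(roll)).
In Python, from plant import get_obs, eyes, ctrl, spotter gives the robot as it stands.
- The arm moves only by the shell command python3 -m crank 'ROWS'. ROWS is JSON, one flat list of numbers, 7 for each row, row after row: the turn, a rotation vector about the tool's x, y, z in rad, then the shift along the tool's x, y, z in mm, then the opening, from 0 (shut) to 1 (fully open). A call has 1 to 5 rows; each row shifts and turns the commanded pose from where the row before left it, along the tool's axes as they then stand; what a row does not reach is not made up. A row lasts 1/8 s, in which the tool goes at most 62.5 mm and 10.7 degrees, less where a joint would pass 70% of its speed; a pose out of reach is approached as far as the arm can. A call is refused whole if a number of a shift passes 62.5 or a number of a turn 0.188, either way. A call with a gripper value outside its range is refused whole. The fingers move at their own pace and stop on an object; the grip force is fixed at half the most. Time passes only in rows, so rows that do not move let the fingers close. It gives the time, the measured TCP pose, the force, the opening and the grip force at its end, in the units of the state.
- get_obs(): the state, without advancing time (a new reading comes with each control period).
- eyes.snapshot(name): name is "scene" or "top" or "wrist"; returns the picture (384x512x3 uint8, blue, green, red); there is no depth.
- eyes.camera_model(name): a dict with "fx", "fy", "cx", "cy" (pixels), "D" ([k1, k2, p1, p2, k3] as OpenCV has them; the pictures are not rectified), "extrinsics" (4x4, takes a point from camera to world coordinates). Camera axes: x right, y down, z forward; pixel columns grow to the right and rows downward; lengths in m; the calibration is good to about 2 mm. A picture is of the moment at which its call begins: read the wrist's pose just before it. camera_model takes no time and is no camera call; for the wrist camera it gives the pose at the moment of the call.
- ctrl.close_job(): hands the job in; it is judged then, once.
Trained networks look in the newest picture that a camera, given by its name, has taken for a name from the list of things; names that differ only in an ending like _2 or _b are one class to them, and where a whole thing is asked for, a point or a joint stands for the part that bears it (a point fixed in the world has none). Each returns a list of dicts, best first, with "p" (0 to 1); they miss things now and then, are a little off and sometimes report something else, mostly with a low value. They report only what shows in the picture. A call takes as long as a camera call. They do not tell look-alikes from the thing itself.
- spotter.outline_of(camera, target): "region" (384x512 bool, what is visible of it) and "rect" ([left, top, width, height] in pixels, round what is visible of it).
- spotter.place_of(camera, target): "location" ([column, row] in pixels: a listed point, or the origin of a listed thing).
The state is a dict: "clock": time; "joint_pos": joint angles; "qvel": joint speeds; "tau": joint torques, N m; "tool_pos": TCP position; "orientation": TCP orientation; "force": force on the tool from outside, world axes, zero at the start; "moment": the same for the moment, N m; "opening": finger opening in m; "gripper_force": force on a finger pad.
Only numpy, scipy, OpenCV 4.12 (cv2) and the standard library are available. Lean on these libraries where they do the work, as an engineer would, in place of code of your own. Each camera call takes 0.05 s, during which the arm holds its last target. There are 200 camera calls.

## Working session

There is one attempt and no reset: what is moved stays moved. The work goes in short steps, Python scripts to look and compute and a shell command to move; the robot and the scene stay as the last step left them, time stands still between calls to the robot, and variables do not carry over. Pictures are saved under pics/ and viewed, at most 14 in all, crops included, and the job is handed in when it is done.

```bash
mkdir -p pics; ls
python3 - <<'E'
from plant import get_obs, eyes, ctrl, spotter
import cv2
print(get_obs())
for n in ("scene","top"):
    im=eyes.snapshot(n); cv2.imwrite(f"pics/{n}0.png",im)
    m=eyes.camera_model(n); print(n,m)
    for t in ["diya_red","diya_blue","diya_yellow","diya_green","saucer_red","saucer_blue","saucer_yellow","saucer_green","stand","conch"]:
        print(t,[(round(d["p"],2),[round(float(x),1) for x in d["location"]]) for d in spotter.place_of(n,t)])
E
```

```text
pics
{'clock': 0.0, 'joint_pos': array([ 8.85275672e+01,  2.05928172e+01,  6.32458991e-01, -1.97635589e-02,
       -7.01356885e+01, -1.65058423e+01]), 'qvel': array([-0.02780287,  0.02201269,  0.01146286,  0.00890113,  0.0245514 ,
        0.0348473 ]), 'tau': array([-1.92182000e-03, -5.82713342e+01,  2.93054974e+01,  6.99724361e+00,
        6.81298159e-03, -1.70704088e-04]), 'tool_pos': array([0.20823144, 0.64155327, 0.22559823]), 'orientation': array([ 1.79902633e+02, -9.47757806e-03, -1.79849982e+01]), 'force': array([-0.49792073,  0.35946639,  0.74871851]), 'moment': array([ 0.00427672, -0.00965914,  0.04136082]), 'gripper_force': 0.0, 'opening': 0.0876543570844797}
scene {'fx': 424.4749128366158, 'fy': 424.4749128366158, 'cx': 267.54480200864964, 'cy': 189.41428359957897, 'D': array([-0.02268373,  0.        ,  0.        ,  0.        ,  0.        ]), 'extrinsics': array([[ 0.62145081,  0.55783571, -0.55010746,  1.18478927],
       [ 0.78325065, -0.42640733,  0.45243254, -0.62868956],
       [ 0.01781317, -0.71203659, -0.70191636,  0.96826096],
       [ 0.        ,  0.        ,  0.
[... 599 characters left out ...]
sics': array([[ 0.00416836, -0.99291824,  0.11872651,  0.34757553],
       [-0.99990997, -0.00565282, -0.01216915, -0.02664325],
       [ 0.01275411, -0.1186651 , -0.99285242,  1.39069773],
       [ 0.        ,  0.        ,  0.        ,  1.        ]])}
diya_red [(0.8, [272.4, 181.1]), (0.35, [361.3, 195.9])]
diya_blue [(0.97, [383.1, 255.5]), (0.67, [361.0, 199.4])]
diya_yellow [(0.66, [300.7, 187.9]), (0.62, [331.4, 249.9])]
diya_green [(0.7, [329.8, 192.3])]
saucer_red [(0.38, [267.9, 178.6])]
saucer_blue [(0.59, [356.4, 199.2])]
saucer_yellow [(0.68, [313.6, 152.3]), (0.64, [300.2, 187.2])]
saucer_green [(0.57, [328.3, 191.0])]
stand [(0.62, [177.4, 192.5])]
conch [(0.77, [316.3, 154.5])]
```

View pics/top0.png

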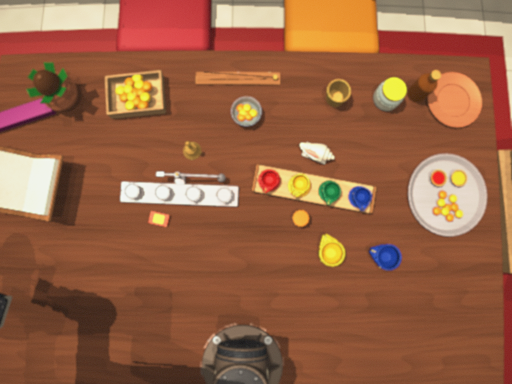

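View pics/scene0.png

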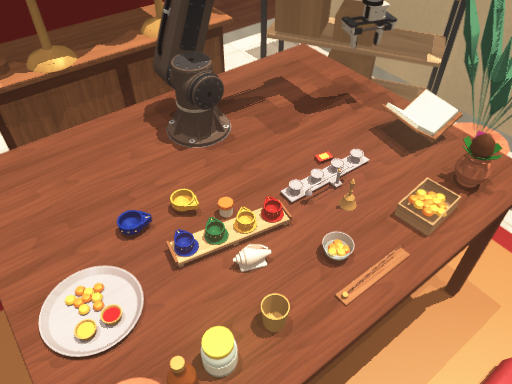

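```bash
cat > h.py <<'E'
from plant import get_obs, eyes, ctrl, spotter
import cv2, numpy as np
from scipy.spatial.transform import Rotation as R
def pix2w(m,uv,z):
    K=np.array([[m["fx"],0,m["cx"]],[0,m["fy"],m["cy"]],[0,0,1]])
    p=cv2.undistortPoints(np.array([[uv]],float),K,m["D"]).ravel()
    T=m["extrinsics"]; d=T[:3,:3]@[p[0],p[1],1]; o=T[:3,3]
    return o+d*(z-o[2])/d[2]
def w2pix(m,P):
    K=np.array([[m["fx"],0,m["cx"]],[0,m["fy"],m["cy"]],[0,0,1]])
    T=np.linalg.inv(m["extrinsics"])
    return cv2.projectPoints(np.atleast_2d(np.array(P,float)),cv2.Rodrigues(T[:3,:3])[0],T[:3,3],K,m["D"])[0][:,0]
def tool():
    o=get_obs(); return o["tool_pos"],R.from_euler("xyz",o["orientation"],degrees=True),o
def delta(P,yaw):
    """shift in tool mm and rotvec to reach world TCP P, pointing down at yaw"""
    p,r,o=tool(); g=R.from_euler("xyz",[180,0,yaw],degrees=True)
    rv=(r.inv()*g).as_rotvec()
    print("t",round(o["clock"],2),"tcp",p.round(4),o["orientation"].round(2),"shift(now axes)",(r.inv().apply(np.array(P)-p)*1000).round(1),"rot",rv.round(4), "F",o["force"].round(1),"open",round(o["opening"],4))
E
python3 - <<'E'
from h import *
m=eyes.camera_model("top"); s=eyes.camera_model("scene")
for n,a,b in [("red",(272.4,181.1),(275.3,210.4)),("yel",(300.7,187.9),(243.7,226)),("gre",(329.8,192.3),(216.4,234)),("blu",(361,199.4),(182.4,245.9))]:
    print(n,pix2w(m,a,.035).round(4),pix2w(s,b,.035).round(4))
print("stand",pix2w(m,(177.4,192.5),0),pix2w(s,(325,176.4),0))
print("conch",pix2w(m,(316.3,154.5),0))
print("bigb",pix2w(m,(383,255.5),0),"bigy",pix2w(m,(331.4,250),0))
E
```

```text
red [ 0.5342 -0.0863  0.035 ] [ 0.5373 -0.0642  0.035 ]
yel [ 0.5147 -0.1692  0.035 ] [ 0.5292 -0.1749  0.035 ]
gre [ 0.5022 -0.2547  0.035 ] [ 0.5061 -0.2534  0.035 ]
blu [ 0.4817 -0.3469  0.035 ] [ 0.4845 -0.3508  0.035 ]
stand [0.50299783 0.19653181 0.        ] [0.49457652 0.18799053 0.        ]
conch [ 0.62129793 -0.22114682  0.        ]
bigb [ 0.31691435 -0.41918752  0.        ] bigy [ 0.33381253 -0.26341712  0.        ]
```

The pictures show the order from the left as red, yellow, green, blue. They sit on the rack at top-view px (270,181), (300,187), (330,192), (361,198). The big look-alikes, yellow (331,250) and blue (385,256), stand nearer the robot. The stand's dishes are at top px (134,191), (165,193), (195,195), (226,196).

Run:
```python
from h import *
m=eyes.camera_model("top")
d=[pix2w(m,p,.042) for p in [(134,191),(165,193),(195,195),(226,196)]]
print(np.round(d,4)); 
v=d[0]-d[3]; print("yaw",np.degrees(np.arctan2(-v[0],v[1])), np.linalg.norm(v))
delta([.48,.19,.30],-3)
delta([.48,-.21,.30],-11)
w=eyes.camera_model("wrist");p,r,o=tool(); T=w["extrinsics"]
print("cam in tool",r.inv().apply(T[:3,3]-p).round(4), (r.inv().as_matrix()@T[:3,:3]).round(3), w["fx"])
```

```text
[[0.5019 0.3175 0.042 ]
 [0.4966 0.226  0.042 ]
 [0.4913 0.1383 0.042 ]
 [0.4889 0.0483 0.042 ]]
yaw -2.7680355365815834 0.26948012070991106
t 1.1 tcp [0.2084 0.642  0.2266] [180.     0.   -17.98] shift(now axes) [397.9 346.1 -73.5] rot [ 0.      0.     -0.2614] F [-0.4  0.7  0.3] open 0.0879
t 1.1 tcp [0.2084 0.642  0.2266] [180.     0.   -17.98] shift(now axes) [521.4 726.6 -73.5] rot [ 0.      0.     -0.1218] F [-0.4  0.7  0.3] open 0.0879
cam in tool [ 8.350e-02  1.000e-04 -1.572e-01] [[ 0.    -0.952 -0.306]
 [ 1.     0.     0.   ]
 [-0.    -0.306  0.952]] 335.35803100541636
```

```bash
python3 -m crank '[0,0,0,40,35,-15,1, 0,0,0,40,35,-15,1, 0,0,0,40,35,-15,1, 0,0,0,40,35,-15,1, 0,0,0,40,35,-13,1]'; python3 -m crank '[0,0,0,40,35,0,0.8, 0,0,0,40,35,0,0.8, 0,0,0,40,35,0,0.8, 0,0,0,40,35,0,0.8, 0,0,0,38,31,0,0.8]';python3 -m crank '[0,0,-0.13,0,0,0,0.8, 0,0,-0.13,0,0,0,0.8, 0,0,0,0,0,0,0.8, 0,0,0,0,0,0,0.8]'
python3 - <<'E'
from h import *
w=eyes.camera_model("wrist");im=eyes.snapshot("wrist"); cv2.imwrite("pics/w1.png",im)
d=[(x["p"],pix2w(w,x["location"],0).round(4)) for x in spotter.place_of("wrist","stand")];print(d)
delta([.48,-.21,.30],-11)
E
```

```text
clock: 1.72
tool_pos: [0.3453, 0.4123, 0.3004]
orientation: [-179.9, -0.0, -18.0]
force: [0.6, -0.3, 0.5]
opening: 0.0873
gripper_force: 0.0
clock: 2.35
tool_pos: [0.4808, 0.1884, 0.3]
orientation: [-180.0, -0.0, -18.0]
force: [1.2, 0.1, 0.4]
opening: 0.0704
gripper_force: 0.0
clock: 2.85
tool_pos: [0.4801, 0.1902, 0.2997]
orientation: [-180.0, -0.0, -3.2]
force: [-0.2, -0.1, -0.1]
opening: 0.07
gripper_force: 0.0
[(0.61, array([0.4988, 0.1963, 0.    ])), (0.19, array([ 0.5349, -0.0985,  0.    ]))]
t 2.95 tcp [0.4801 0.1902 0.2996] [-180.     -0.     -3.16] shift(now axes) [ 22.  399.6  -0.4] rot [-1.000e-04 -1.000e-04  1.368e-01] F [ 0.1 -0.2 -0.6] open 0.0701
```

View pics/w1.png

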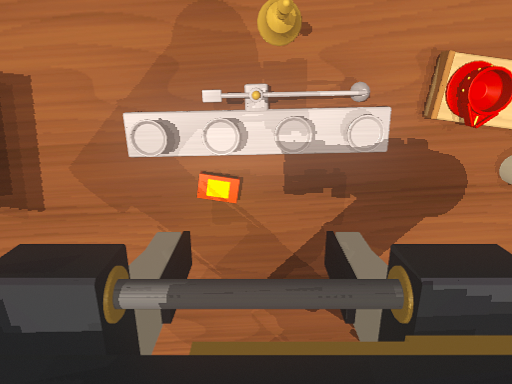

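The wrist picture shows the four dish rims centred at about (151,138), (222,135), (296,133) and (366,131). The snuffer lies behind them, and the red diya is at the right edge.

```bash
python3 - <<'E'
from h import *
w=eyes.camera_model("wrist")
d=np.array([pix2w(w,p,.043) for p in [(151,138),(222,135),(296,133),(366,131)]])
c=d.mean(0); v=d[0]-d[3]; print(d.round(4),c,np.degrees(np.arctan2(-v[0],v[1])),np.linalg.norm(v))
im=cv2.cvtColor(cv2.imread("pics/w1.png"),cv2.COLOR_BGR2GRAY)[95:170,120:395]
h=cv2.HoughCircles(im,cv2.HOUGH_GRADIENT,1,50,param1=100,param2=15,minRadius=14,maxRadius=24)
if h is not None:
  for x,y,r in h[0]: print((x+120,y+95,r),pix2w(w,(x+120,y+95),.043).round(4))
E
python3 -m crank '[0,0,0.136,3,57,0,0.8, 0,0,0,-5,57,0,0.8, 0,0,0,-5,57,0,0.8, 0,0,0,-5,57,0,0.8, 0,0,0,-5,57,0,0.8]'; python3 -m crank '[0,0,0,-5,57,0,0.8, 0,0,0,-5,57,0,0.8, 0,0,0,0,0,0,0.8, 0,0,0,0,0,0,0.8]'
python3 - <<'E'
from h import *
w=eyes.camera_model("wrist");im=eyes.snapshot("wrist"); cv2.imwrite("pics/w2.png",im)
for c in "red yellow green blue".split():
  for k,z in (("diya_",.035),("saucer_",.03)):
    print(c,k,[(round(x["p"],2),np.round(x["location"],1),pix2w(w,x["location"],z).round(4)) for x in spotter.place_of("wrist",k+c)])
delta([.48,-.21,.30],-11)
E
```

```text
[[0.5034 0.321  0.043 ]
 [0.5023 0.233  0.043 ]
 [0.4997 0.1418 0.043 ]
 [0.4975 0.0559 0.043 ]] [0.50072417 0.18792075 0.043     ] -1.293649312000126 0.265186462759658
(np.float32(292.5), np.float32(134.5), np.float32(14.5)) [0.4981 0.1462 0.043 ]
(np.float32(149.5), np.float32(136.5), np.float32(15.5)) [0.5054 0.3226 0.043 ]
(np.float32(360.5), np.float32(128.5), np.float32(20.1)) [0.5009 0.0627 0.043 ]
(np.float32(222.5), np.float32(137.5), np.float32(16.6)) [0.4992 0.2326 0.043 ]
clock: 3.58
tool_pos: [0.4166, -0.0885, 0.2999]
orientation: [-180.0, -0.1, -10.9]
force: [0.9, -0.6, -0.9]
opening: 0.0701
gripper_force: 0.0
clock: 4.08
tool_pos: [0.386, -0.1973, 0.2996]
orientation: [-180.0, -0.0, -11.0]
force: [0.1, 1.6, 0.2]
opening: 0.0698
gripper_force: 0.0
red diya_ [(0.8, array([130.5,  41.6]), array([ 0.5387, -0.0768,  0.035 ]))]
red saucer_ []
yellow diya_ [(0.86, array([207.4,  36.8]), array([ 0.5266, -0.1655,  0.035 ])), (0.82, array([307.3, 179.1]), array([ 0.3353, -0.2537,  0.035 ]))]
yellow saucer_ []
green diya_ [(0.84, array([289.2,  40.5]), array([ 0.5047, -0.2576,  0.035 ]))]
green saucer_ []
blue diya_ [(0.89, array([427.9, 163.8]), array([ 0.326 , -0.4096,  0.035 ]))]
blue saucer_ []
t 4.53 tcp [ 0.3863 -0.1967  0.2996] [180.     0.   -10.81] shift(now axes) [94.5 -4.5 -0.5] rot [0.     0.     0.0034] F [ 0.1 -1.   0.5] open 0.0702
```

View pics/w2.png

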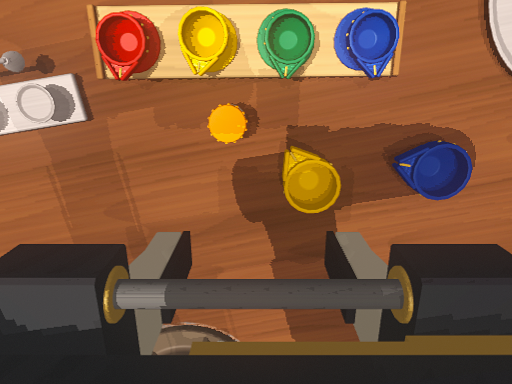

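The rack row now shows along the top of the picture: red (126,40), yellow (207,37), green (288,40), blue (368,38). I am too close to the robot in x, so I move forward and look again.

```bash
python3 -m crank '[0,0,0,45,0,15,0.8, 0,0,0,50,0,15,0.8, 0,0,0,0,0,0,0.8, 0,0,0,0,0,0,0.8]'
cat > look.py <<'E'
from h import *
import sys
HUE={"red":None,"yellow":(20,35),"green":(55,90),"blue":(100,130)}
w=eyes.camera_model("wrist");im=eyes.snapshot("wrist"); cv2.imwrite("pics/%s.png"%sys.argv[1],im)
for c in sys.argv[2:]:
    print(c,[(round(x["p"],2),np.round(x["location"],1),pix2w(w,x["location"],.035).round(4)) for x in spotter.place_of("wrist","diya_"+c)],
     [pix2w(w,x["location"],.030).round(4) for x in spotter.place_of("wrist","saucer_"+c)])
E
python3 look.py w3 red yellow green blue
python3 -c "
from h import *
delta([.48,-.21,.27],-11)"
```

```text
clock: 5.03
tool_pos: [0.4792, -0.215, 0.2691]
orientation: [180.0, 0.1, -10.9]
force: [-0.2, 0.6, 0.1]
opening: 0.07
gripper_force: 0.0
red [(0.96, array([132.8, 125.6]), array([ 0.5397, -0.0797,  0.035 ]))] [array([ 0.5353, -0.0759,  0.03  ])]
yellow [(0.93, array([308.6, 247.2]), array([ 0.3462, -0.257 ,  0.035 ])), (0.91, array([205.1, 121. ]), array([ 0.529 , -0.1631,  0.035 ]))] []
green [(0.78, array([287.8, 125.1]), array([ 0.5065, -0.2558,  0.035 ])), (0.47, array([206.8, 121. ]), array([ 0.5287, -0.165 ,  0.035 ]))] []
blue [(0.87, array([364.7, 126.3]), array([ 0.4884, -0.343 ,  0.035 ])), (0.74, array([208.8, 123.4]), array([ 0.5256, -0.1666,  0.035 ]))] [array([ 0.4899, -0.3432,  0.03  ]), array([ 0.6178, -0.2149,  0.03  ])]
t 5.47 tcp [ 0.4792 -0.2151  0.2701] [-1.7999e+02 -5.0000e-02 -1.0870e+01] shift(now axes) [-0.2 -5.2  0.1] rot [-0.0001 -0.0009  0.0023] F [-0.4 -0.2  0.3] open 0.07
```

View pics/w3.png

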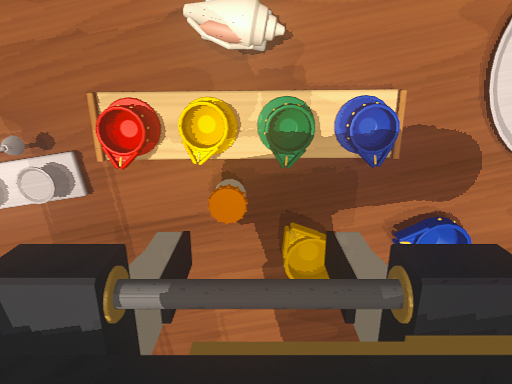

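The close view shows red (128,128), yellow (207,125), green (288,127) and blue (367,128) upright on the saucers. The network positions fit a row with 90 mm spacing, so I go for red.

Run:
```python
from h import *
for P in [(.541,-.0777),(.524,-.166),(.507,-.2545),(.490,-.343)]: delta([*P,.043],-10.9)
```

```text
t 5.47 tcp [ 0.4792 -0.2151  0.2701] [-1.7999e+02 -5.0000e-02 -1.0870e+01] shift(now axes) [  34.6 -146.6  227.1] rot [-0.0001 -0.0009  0.0005] F [-0.4 -0.2  0.3] open 0.07
t 5.47 tcp [ 0.4792 -0.2151  0.2701] [-1.7999e+02 -5.0000e-02 -1.0870e+01] shift(now axes) [ 34.5 -56.6 227.1] rot [-0.0001 -0.0009  0.0005] F [-0.4 -0.2  0.3] open 0.07
t 5.47 tcp [ 0.4792 -0.2151  0.2701] [-1.7999e+02 -5.0000e-02 -1.0870e+01] shift(now axes) [ 34.5  33.5 227.1] rot [-0.0001 -0.0009  0.0005] F [-0.4 -0.2  0.3] open 0.07
t 5.47 tcp [ 0.4792 -0.2151  0.2701] [-1.7999e+02 -5.0000e-02 -1.0870e+01] shift(now axes) [ 34.5 123.6 227.1] rot [-0.0001 -0.0009  0.0005] F [-0.4 -0.2  0.3] open 0.07
```

```bash
python3 -m crank '[0,0,0,11.5,-49,50,0.8, 0,0,0,11.5,-49,50,0.8, 0,0,0,11.6,-48.6,45,0.8, 0,0,0,0,0,0,0.8, 0,0,0,0,0,0,0.8]'; python3 look.py w4 red yellow; python3 -c "
from h import *
delta([.541,-.0777,.043],-10.9)"
```

```text
clock: 6.1
tool_pos: [0.5349, -0.0918, 0.14]
orientation: [180.0, -0.0, -10.8]
force: [0.0, 0.0, 0.6]
opening: 0.0696
gripper_force: 0.0
red [(0.82, array([242., 188.]), array([ 0.537 , -0.0793,  0.035 ]))] []
yellow [(0.95, array([346.3, 180. ]), array([ 0.5278, -0.1641,  0.035 ]))] []
t 6.35 tcp [ 0.5349 -0.0925  0.1407] [-1.7996e+02 -1.1000e-01 -1.0940e+01] shift(now axes) [  3.  -15.7  97.7] rot [-0.0007 -0.0019 -0.0007] F [0.5 0.3 0.8] open 0.0699
```

View pics/w4.png

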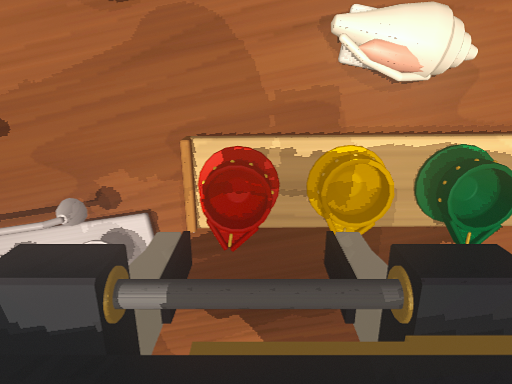

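Red fills (200–277) by (147–232), with its rim centre at about (238,192). Yellow's rim centre is at about (352,190).

Run:
```python
from h import *
w=eyes.camera_model("wrist")
print(pix2w(w,(238,194),.067),pix2w(w,(355,190),.067))
for P in [(.541,-.0777),(.524,-.166)]:
    q=w2pix(w,[[P[0]+.027*np.cos(a),P[1]+.027*np.sin(a),.067] for a in np.linspace(0,6.28,40)]); print(P,q.min(0),q.max(0))
```

```text
[ 0.54280367 -0.07953652  0.067     ] [ 0.52973293 -0.16338646  0.067     ]
(0.541, -0.0777) [198.99308958 160.54714568] [273.07549328 230.57549436]
(0.524, -0.166) [322.30143608 160.49166432] [396.67836699 230.51988965]
```

```bash
python3 -m crank '[0,0,0,3,-14,0,0.8, 0,0,0,0,0,35,0.8, 0,0,0,0,0,35,0.8, 0,0,0,0,0,27,0.8, 0,0,0,0,0,0,0.8]'; python3 -m crank '[0,0,0,0,0,0,0.4, 0,0,0,0,0,0,0.4, 0,0,0,0,0,0,0.4, 0,0,0,0,0,0,0.4]'
```

```text
clock: 6.98
tool_pos: [0.5391, -0.0786, 0.0411]
orientation: [179.9, 0.2, -10.9]
force: [0.0, -0.5, 0.6]
opening: 0.0702
gripper_force: 0.0
clock: 7.48
tool_pos: [0.5414, -0.0784, 0.044]
orientation: [-180.0, -0.2, -10.9]
force: [-0.2, 1.7, 6.0]
opening: 0.053
gripper_force: 30.0
```

```bash
python3 -m crank '[0,0,0,0,0,-20,0.4, 0,0,0,0,0,-50,0.4, 0,0,-0.155,0,0,-56,0.4, 0,0,0,-9,-54,0,0.4, 0,0,0,-9,-54,0,0.4]'; python3 -m crank '[0,0,0,-9,-54,0,0.4, 0,0,0,-9,-54,0,0.4, 0,0,0,-9,-54,0,0.4, 0,0,0,-9,-54,0,0.4, 0,0,0,-9,-53,0,0.4]';python3 -m crank '[0,0,0,0,0,0,0.4, 0,0,0,0,0,0,0.4]'; python3 -c "
from h import *
w=eyes.camera_model('wrist');im=eyes.snapshot('wrist'); cv2.imwrite('pics/w5.png',im)
print([(x['p'],x['location'],pix2w(w,x['location'],0).round(4)) for x in spotter.place_of('wrist','stand')])
delta([.503,.325,.05],-2)
np.save('w5',w,allow_pickle=True)"
```

```text
clock: 8.1
tool_pos: [0.5259, 0.0307, 0.1698]
orientation: [-179.9, -0.1, -2.1]
force: [0.4, 0.6, -1.3]
opening: 0.0529
gripper_force: 30.0
clock: 8.72
tool_pos: [0.4897, 0.302, 0.169]
orientation: [-180.0, -0.0, -2.0]
force: [0.9, 0.2, -0.9]
opening: 0.0532
gripper_force: 30.0
clock: 8.98
tool_pos: [0.4899, 0.3001, 0.1685]
orientation: [180.0, 0.0, -2.0]
force: [-0.0, -0.7, -0.6]
opening: 0.0532
gripper_force: 30.0
[]
t 9.07 tcp [0.4904 0.2993 0.1687] [ 1.7999e+02  1.0000e-02 -2.0500e+00] shift(now axes) [ 11.7 -26.2 118.7] rot [ 0.0001  0.0002 -0.0008] F [ 0.1 -0.8 -1.4] open 0.0531
```

View pics/w5.png

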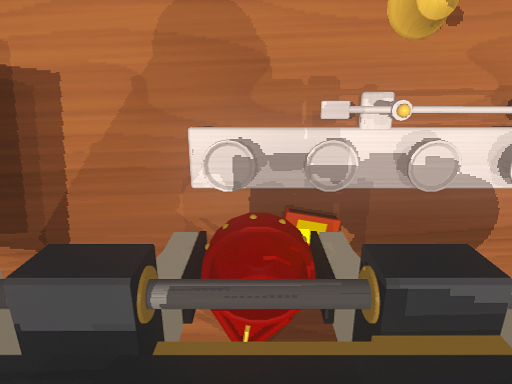

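The held red diya is upright between the fingers. The dish rims are centred at (231,165), (332,164) and (433,163).

Run:
```python
from h import *
w=eyes.camera_model("wrist")
d=np.array([pix2w(w,p,.043) for p in [(231,165),(332,164),(433,163)]]); print(d.round(4))
print(pix2w(w,(190,158),.038))
o=[.135,.045,-.045]
A=np.vstack([np.c_[np.ones(3),np.zeros(3),o],]); cx=np.polyfit(o,d[:,0],1); cy=np.polyfit(o,d[:,1],1); print(cx,cy)
th=np.arctan2(-cx[0],cy[0]); c=np.array([d[:,0].mean()+np.sin(th)*.045,d[:,1].mean()-np.cos(th)*.045]); print("yaw",np.degrees(th),"c",c)
for y in (.135,.045,-.045,-.135):
    P=c+y*np.array([-np.sin(th),np.cos(th)]); print(y,P.round(4)); delta([*P,.05],np.degrees(th))
```

```text
[[0.5051 0.3217 0.043 ]
 [0.5029 0.2343 0.043 ]
 [0.5007 0.1469 0.043 ]]
[0.51149867 0.35772066 0.038     ]
[0.02467182 0.50180707] [0.97147818 0.19059356]
yaw -1.4547805606422324 c [0.50177485 0.18932458]
0.135 [0.5052 0.3243]
t 9.07 tcp [0.4904 0.2993 0.1687] [ 1.7999e+02  1.0000e-02 -2.0500e+00] shift(now axes) [ 14.  -25.5 118.7] rot [ 0.0001  0.0002 -0.0103] F [ 0.1 -0.8 -1.4] open 0.0531
0.045 [0.5029 0.2343]
t 9.07 tcp [0.4904 0.2993 0.1687] [ 1.7999e+02  1.0000e-02 -2.0500e+00] shift(now axes) [ 14.9  64.5 118.7] rot [ 0.0001  0.0002 -0.0103] F [ 0.1 -0.8 -1.4] open 0.0531
-0.045 [0.5006 0.1443]
t 9.07 tcp [0.4904 0.2993 0.1687] [ 1.7999e+02  1.0000e-02 -2.0500e+00] shift(now axes) [ 15.8 154.5 118.7] rot [ 0.0001  0.0002 -0.0103] F [ 0.1 -0.8 -1.4] open 0.0531
-0.135 [0.4983 0.0544]
t 9.07 tcp [0.4904 0.2993 0.1687] [ 1.7999e+02  1.0000e-02 -2.0500e+00] shift(now axes) [ 16.8 244.5 118.7] rot [ 0.0001  0.0002 -0.0103] F [ 0.1 -0.8 -1.4] open 0.0531
```

Run:
```python
from h import *
w=eyes.camera_model("wrist"); im=cv2.imread("pics/w5.png")
c=cv2.resize(im[120:210,180:480],None,fx=2.6,fy=2.6,interpolation=cv2.INTER_CUBIC)
th=np.radians(-1.45);e=np.array([-np.sin(th),np.cos(th)])
for y in (.135,.045,-.045):
    P=np.array([.5018,.1893])+y*e
    for r in (.0235,):
        q=w2pix(w,[[P[0]+r*np.cos(a),P[1]+r*np.sin(a),.043] for a in np.linspace(0,6.28,40)])
        cv2.polylines(c,[np.int32((q-[180,120])*2.6)],True,(0,0,255),1)
cv2.imwrite("pics/c5.png",c)
```

```text
(no output)
```

View pics/c5.png

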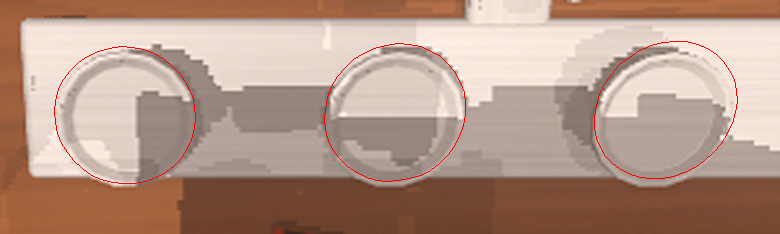

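The circles fit within 2 mm: dish 1 is centred at about (0.504, 0.324). I descend with red.

```bash
python3 -m crank '[0,0,-0.01,13,-25.5,0,0.4, 0,0,0,0,0,50,0.4, 0,0,0,0,0,50,0.4, 0,0,0,0,0,11,0.4, 0,0,0,0,0,0,0.4]'; python3 -m crank '[0,0,0,0,0,4,0.4, 0,0,0,0,0,0,0.4, 0,0,0,0,0,2,0.4, 0,0,0,0,0,0,0.4]'; python3 -m crank '[0,0,0,0,0,2,0.4, 0,0,0,0,0,0,0.4]'
```

```text
clock: 9.7
tool_pos: [0.5048, 0.3248, 0.0582]
orientation: [180.0, -0.0, -1.5]
force: [0.5, -0.2, 1.1]
opening: 0.0532
gripper_force: 30.0
clock: 10.2
tool_pos: [0.5043, 0.3254, 0.0519]
orientation: [-180.0, -0.0, -1.4]
force: [-0.7, -0.9, -0.6]
opening: 0.053
gripper_force: 30.0
clock: 10.45
tool_pos: [0.5042, 0.3252, 0.0494]
orientation: [180.0, 0.0, -1.4]
force: [-0.0, -0.4, -0.3]
opening: 0.0534
gripper_force: 30.0
```

```bash
for i in 1 2; do python3 -m crank '[0,0,0,0,0,1,0.4, 0,0,0,0,0,0,0.4, 0,0,0,0,0,0,0.4]'; done
```

```text
clock: 10.82
tool_pos: [0.5043, 0.3253, 0.0491]
orientation: [-180.0, -0.0, -1.4]
force: [-2.8, -0.4, 5.0]
opening: 0.0532
gripper_force: 30.0
clock: 11.2
tool_pos: [0.5044, 0.3254, 0.049]
orientation: [-180.0, -0.0, -1.4]
force: [-5.0, -2.2, 14.0]
opening: 0.0531
gripper_force: 30.0
```

```bash
python3 -m crank '[0,0,0,0,0,-1,0.4, 0,0,0,0,0,0,0.8, 0,0,0,0,0,0,0.8, 0,0,0,0,0,0,0.8]';python3 -m crank '[0,0,0,0,0,-15,0.8, 0,0,0,0,0,-50,0.8, 0,0,0,0,0,-50,0.8, 0,0,0,-55,0,0,0.8, 0,0,0,0,0,0,0.8]'; python3 -c "
from h import *
w=eyes.camera_model('wrist');im=eyes.snapshot('wrist'); cv2.imwrite('pics/w6.png',im)
print([(x['p'],x['location'],pix2w(w,x['location'],0.04).round(4)) for x in spotter.place_of('wrist','diya_red')])
delta([.525,-.1645,.17],-10.9)"
```

```text
clock: 11.7
tool_pos: [0.5043, 0.3253, 0.0484]
orientation: [180.0, 0.0, -1.4]
force: [-0.5, -0.2, 0.3]
opening: 0.0694
gripper_force: 0.0
clock: 12.32
tool_pos: [0.4472, 0.3266, 0.1657]
orientation: [-179.9, -0.0, -1.3]
force: [0.2, 0.6, 0.3]
opening: 0.07
gripper_force: 0.0
[(0.88, [261.1, 119.1], array([0.5004, 0.3227, 0.04  ]))]
t 12.43 tcp [0.4492 0.3271 0.1651] [-1.7991e+02 -8.0000e-02 -1.3500e+00] shift(now axes) [ 87.3 489.7  -5.6] rot [-0.0017 -0.0012  0.1667] F [-0.3  0.8 -0.4] open 0.0701
```

View pics/w6.png

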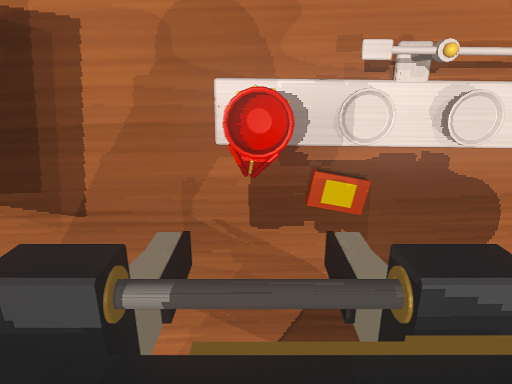

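Red stands upright in the leftmost dish, (258,120) in the picture. Next is yellow.

```bash
python3 -m crank '[0,0,0,10,54,0,0.8, 0,0,0,10,54,0,0.8, 0,0,0,10,54,0,0.8, 0,0,0,10,54,0,0.8, 0,0,0,10,54,0,0.8]';  python3 -m crank '[0,0,0,10,55,0,0.8, 0,0,0,10,55,0,0.8, 0,0,0,10,55,0,0.8, 0,0,0,9,55,0,0.8, 0,0,0.167,0,0,0,0.8]'; python3 -m crank '[0,0,0,0,0,40,0.8, 0,0,0,0,0,0,0.8, 0,0,0,0,0,0,0.8]'; python3 look.py w7 yellow green;python3 -c "
from h import *
delta([.527,-.1645,.043],-10.9)"
```

```text
clock: 13.05
tool_pos: [0.4934, 0.0536, 0.164]
orientation: [180.0, -0.0, -1.4]
force: [2.2, 0.5, 0.3]
opening: 0.0699
gripper_force: 0.0
clock: 13.68
tool_pos: [0.5265, -0.1695, 0.1632]
orientation: [180.0, 0.1, -11.4]
force: [0.5, 0.7, -0.2]
opening: 0.0703
gripper_force: 0.0
clock: 14.05
tool_pos: [0.5269, -0.1657, 0.1245]
orientation: [180.0, -0.0, -11.0]
force: [-0.8, -0.2, 0.4]
opening: 0.0703
gripper_force: 0.0
yellow [(0.82, array([256.5, 192.8]), array([ 0.5278, -0.1651,  0.035 ]))] [array([ 0.5379, -0.0746,  0.03  ])]
green [(0.67, array([376.9, 198.9]), array([ 0.505 , -0.2565,  0.035 ]))] []
t 14.3 tcp [ 0.5268 -0.1652  0.1247] [-1.7999e+02 -1.0000e-01 -1.0950e+01] shift(now axes) [-0.1 -0.7 81.7] rot [-0.0002 -0.0017 -0.0009] F [ 0.1  0.6 -0.5] open 0.0702
```

```bash
python3 -m crank '[0,0,0,0,0,45,0.8, 0,0,0,0,0,36,0.8, 0,0,0,0,0,0,0.8, 0,0,0,0,0,0,0.4, 0,0,0,0,0,0,0.4]'; python3 -m crank '[0,0,0,0,0,0,0.4, 0,0,0,0,0,0,0.4, 0,0,0,0,0,-20,0.4, 0,0,0,0,0,-50,0.4, 0,0,-0.165,0,0,-50,0.4]'; python3 -c "
from h import *
delta([.5015,.2345,.06],-1.45)"
```

```text
clock: 14.92
tool_pos: [0.5275, -0.1654, 0.0445]
orientation: [-180.0, -0.2, -11.0]
force: [-0.8, 0.1, 0.8]
opening: 0.0554
gripper_force: 0.6
clock: 15.55
tool_pos: [0.5258, -0.1654, 0.1643]
orientation: [180.0, 0.0, -1.4]
force: [1.6, 0.8, -0.5]
opening: 0.0527
gripper_force: 30.0
t 15.55 tcp [ 0.5258 -0.1654  0.1643] [ 1.80e+02  2.00e-02 -1.37e+00] shift(now axes) [ -33.7 -399.2  104.3] rot [0.     0.0003 0.0015] F [ 1.6  0.8 -0.5] open 0.0527
```

```bash
python3 -m crank '[0,0,0,-5,-57,0,0.4, 0,0,0,-5,-57,0,0.4, 0,0,0,-5,-57,0,0.4, 0,0,0,-5,-57,0,0.4, 0,0,0,-5,-57,0,0.4]'; python3 -m crank '[0,0,0,-5,-57,0,0.4, 0,0,0,-5,-56,0,0.4, 0,0,0,0,0,50,0.4, 0,0,0,0,0,50,0.4, 0,0,0,0,0,4,0.4]'; python3 -m crank '[0,0,0,0,0,4,0.4, 0,0,0,0,0,4,0.4, 0,0,0,0,0,0,0.4]'; python3 -c "
from h import *
delta([.5005,.2335,.05],-1.45)"
```

```text
clock: 16.18
tool_pos: [0.5084, 0.1221, 0.1635]
orientation: [-180.0, -0.1, -1.5]
force: [1.6, -0.7, -0.7]
opening: 0.0527
gripper_force: 30.0
clock: 16.8
tool_pos: [0.4997, 0.2318, 0.0561]
orientation: [179.7, 0.3, -1.5]
force: [0.2, -0.0, -0.0]
opening: 0.053
gripper_force: 30.0
clock: 17.18
tool_pos: [0.5024, 0.2337, 0.0518]
orientation: [-179.9, -0.1, -1.5]
force: [0.1, 0.2, -0.2]
opening: 0.0526
gripper_force: 30.0
t 17.18 tcp [0.5024 0.2337 0.0518] [-1.7992e+02 -8.0000e-02 -1.5500e+00] shift(now axes) [-1.9  0.3  1.8] rot [-0.0014 -0.0014 -0.0017] F [ 0.1  0.2 -0.2] open 0.0526
```

```bash
python3 -m crank '[0,0,0,-1,0,2,0.4, 0,0,0,0,0,0,0.4, 0,0,0,0,0,0,0.4]'; python3 -m crank '[0,0,0,0,0,1,0.4, 0,0,0,0,0,0,0.4, 0,0,0,0,0,0,0.4]'
```

```text
clock: 17.55
tool_pos: [0.5013, 0.2338, 0.0494]
orientation: [-180.0, -0.1, -1.5]
force: [-1.2, -0.1, 6.4]
opening: 0.0527
gripper_force: 30.0
clock: 17.92
tool_pos: [0.5014, 0.2338, 0.0493]
orientation: [-180.0, -0.1, -1.5]
force: [-4.4, -1.4, 15.2]
opening: 0.0531
gripper_force: 30.0
```

```bash
python3 -m crank '[0,0,0,0,0,-1,0.4, 0,0,0,0,0,0,0.8, 0,0,0,0,0,0,0.8, 0,0,0,0,0,0,0.8]';python3 -m crank '[0,0,0,0,0,-15,0.8, 0,0,0,0,0,-50,0.8, 0,0,0,0,0,-50,0.8, 0,0,0,2,54,0,0.8, 0,0,0,2,54,0,0.8]'; python3 -m crank '[0,0,0,2,54,0,0.8, 0,0,0,2,54,0,0.8, 0,0,0,2,54,0,0.8, 0,0,0,2,54,0,0.8, 0,0,0,2,55,0,0.8]';  python3 -m crank '[0,0,0,2,55,0,0.8, 0,0,0,2,55,0,0.8, 0,0,0.167,0,0,35,0.8, 0,0,0,0,0,0,0.8, 0,0,0,0,0,0,0.8]'; python3 look.py w8 green blue;python3 -c "
from h import *
delta([.506,-.2555,.043],-10.9)
eyes.snapshot('top')
m=eyes.camera_model('top')
for c in ('red','yellow'):print([(x['p'],pix2w(m,x['location'],.04).round(3)) for x in spotter.place_of('top','diya_'+c)])"
```

```text
clock: 18.42
tool_pos: [0.5006, 0.2333, 0.0483]
orientation: [180.0, 0.0, -1.5]
force: [0.1, 1.0, 0.2]
opening: 0.0693
gripper_force: 0.0
clock: 19.05
tool_pos: [0.5021, 0.1248, 0.1655]
orientation: [-179.9, -0.1, -1.4]
force: [1.1, -0.5, -0.3]
opening: 0.0697
gripper_force: 0.0
clock: 19.68
tool_pos: [0.5047, -0.1475, 0.165]
orientation: [180.0, -0.1, -1.5]
force: [1.2, 0.8, -0.4]
opening: 0.0703
gripper_force: 0.0
clock: 20.3
tool_pos: [0.5063, -0.2557, 0.1301]
orientation: [180.0, -0.1, -10.9]
force: [-0.5, 0.2, 0.2]
opening: 0.0705
gripper_force: 0.0
green [(0.76, array([258.7, 192.2]), array([ 0.5056, -0.2565,  0.035 ]))] []
blue [(0.76, array([371.1, 194.1]), array([ 0.4872, -0.3439,  0.035 ]))] []
t 20.55 tcp [ 0.5064 -0.2554  0.1298] [-1.800e+02 -1.000e-01 -1.098e+01] shift(now axes) [-0.5  0.2 86.8] rot [-0.     -0.0017 -0.0014] F [-0.7  0.4  0. ] open 0.0705
[(0.91, array([0.497, 0.32 , 0.04 ]))]
[(0.7, array([ 0.327, -0.26 ,  0.04 ])), (0.58, array([0.483, 0.231, 0.04 ]))]
```

```bash
python3 -m crank '[0,0,0,0,0,45,0.8, 0,0,0,0,0,41,0.8, 0,0,0,0,0,0,0.8, 0,0,0,0,0,0,0.4, 0,0,0,0,0,0,0.4]'; python3 -m crank '[0,0,0,0,0,0,0.4, 0,0,0,0,0,0,0.4, 0,0,0,0,0,-20,0.4, 0,0,0,0,0,-50,0.4, 0,0,-0.165,0,0,-50,0.4]';  python3 -m crank '[0,0,0,-2.5,-57,0,0.4, 0,0,0,-2.5,-57,0,0.4, 0,0,0,-2.5,-57,0,0.4, 0,0,0,-2.5,-57,0,0.4, 0,0,0,-2.5,-57,0,0.4]'; python3 -m crank '[0,0,0,-2.5,-57,0,0.4, 0,0,0,-2,-57,0,0.4, 0,0,0,0,0,50,0.4, 0,0,0,0,0,45,0.4, 0,0,0,0,0,0,0.4]'; python3 -c "
from h import *
delta([.499,.1438,.05],-1.45)"
```

```text
clock: 21.32
tool_pos: [0.5071, -0.2561, 0.0445]
orientation: [180.0, -0.2, -11.1]
force: [1.0, 0.8, 0.3]
opening: 0.0556
gripper_force: 0.3
clock: 21.95
tool_pos: [0.5053, -0.2558, 0.1643]
orientation: [-180.0, 0.0, -1.5]
force: [2.5, -0.5, -0.9]
opening: 0.0538
gripper_force: 30.0
clock: 22.58
tool_pos: [0.5011, 0.0312, 0.1634]
orientation: [-180.0, -0.1, -1.7]
force: [1.3, -0.0, -0.9]
opening: 0.0534
gripper_force: 30.0
clock: 23.2
tool_pos: [0.4979, 0.1422, 0.0654]
orientation: [179.8, 0.3, -1.7]
force: [0.4, 0.8, -0.3]
opening: 0.0536
gripper_force: 30.0
t 23.2 tcp [0.4979 0.1422 0.0654] [179.79   0.3   -1.66] shift(now axes) [ 1.1 -1.7 15.4] rot [ 0.0036  0.0052 -0.0036] F [ 0.4  0.8 -0.3] open 0.0536
```

```bash
python3 -m crank '[0,0,-0.003,0,-1.0,8,0.4, 0,0,0,0,0,5,0.4, 0,0,0,0,0,0,0.4, 0,0,0,0,0,2,0.4, 0,0,0,0,0,0,0.4]'; python3 -m crank '[0,0,0,0,0,1,0.4, 0,0,0,0,0,0,0.4, 0,0,0,0,0,0,0.4]'
```

```text
clock: 23.82
tool_pos: [0.5003, 0.1445, 0.0529]
orientation: [-180.0, -0.0, -1.5]
force: [-0.2, 0.2, -1.5]
opening: 0.0539
gripper_force: 30.0
clock: 24.2
tool_pos: [0.5002, 0.1445, 0.0516]
orientation: [180.0, 0.0, -1.5]
force: [-0.3, -1.0, -0.7]
opening: 0.0538
gripper_force: 30.0
```

```bash
python3 -m crank '[0,0,0,0,0,2,0.4, 0,0,0,0,0,0,0.4, 0,0,0,0,0,0,0.4]'; python3 -m crank '[0,0,0,0,0,1,0.4, 0,0,0,0,0,0,0.4, 0,0,0,0,0,0,0.4]'
```

```text
clock: 24.58
tool_pos: [0.5002, 0.1444, 0.0496]
orientation: [180.0, 0.0, -1.5]
force: [0.1, 0.5, -0.2]
opening: 0.0537
gripper_force: 30.0
clock: 24.95
tool_pos: [0.5003, 0.1444, 0.0495]
orientation: [-180.0, -0.0, -1.5]
force: [-3.2, -0.9, 9.1]
opening: 0.0539
gripper_force: 30.0
```

```bash
python3 -m crank '[0,0,0,0,0,-0.5,0.4, 0,0,0,0,0,0,0.8, 0,0,0,0,0,0,0.8, 0,0,0,0,0,0,0.8]';python3 -m crank '[0,0,0,0,0,-15,0.8, 0,0,0,0,0,-50,0.8, 0,0,0,0,0,-50,0.8, 0,0,0,0,54,0,0.8, 0,0,0,0,54,0,0.8]'; python3 -m crank '[0,0,0,0,54,0,0.8, 0,0,0,0,54,0,0.8, 0,0,0,0,54,0,0.8, 0,0,0,0,54,0,0.8, 0,0,0,0,54,0,0.8]';  python3 -m crank '[0,0,0,0,55,0,0.8, 0,0,0,0,55,0,0.8, 0,0,0.165,0,0,35,0.8, 0,0,0,0,0,0,0.8, 0,0,0,0,0,0,0.8]'; python3 look.py w9 blue;python3 -c "
from h import *
delta([.488,-.3435,.043],-10.9)"
```

```text
clock: 25.45
tool_pos: [0.5002, 0.1445, 0.049]
orientation: [180.0, 0.0, -1.5]
force: [0.6, -1.6, 0.5]
opening: 0.0694
gripper_force: 0.0
clock: 26.08
tool_pos: [0.4977, 0.0359, 0.1661]
orientation: [-179.9, -0.1, -1.4]
force: [1.5, 0.1, 0.7]
opening: 0.0698
gripper_force: 0.0
clock: 26.7
tool_pos: [0.4905, -0.2353, 0.1655]
orientation: [180.0, -0.1, -1.5]
force: [1.0, 1.1, 1.1]
opening: 0.0698
gripper_force: 0.0
clock: 27.32
tool_pos: [0.4882, -0.3433, 0.1306]
orientation: [180.0, -0.1, -10.7]
force: [0.0, 0.8, -0.1]
opening: 0.0704
gripper_force: 0.0
blue [(0.72, array([256.2, 188.1]), array([ 0.4911, -0.3428,  0.035 ])), (0.65, array([367.7, 324.1]), array([ 0.3445, -0.4183,  0.035 ]))] []
t 27.48 tcp [ 0.4886 -0.343   0.1309] [ 1.7997e+02 -1.3000e-01 -1.0750e+01] shift(now axes) [-0.7  0.6 87.9] rot [ 0.0005 -0.0023  0.0025] F [ 0.5  0.5 -0.1] open 0.0702
```

View pics/w9.png

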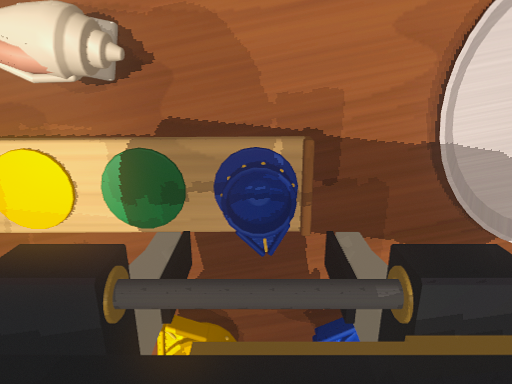

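Blue is centred between the fingers at (256,190), and the yellow and green saucers are empty. I grip blue and carry it to dish 4.

```bash
python3 -m crank '[0,0,0,0.5,0.5,45,0.8, 0,0,0,0,0,42,0.8, 0,0,0,0,0,0,0.8, 0,0,0,0,0,0,0.4, 0,0,0,0,0,0,0.4]'; python3 -m crank '[0,0,0,0,0,0,0.4, 0,0,0,0,0,0,0.4, 0,0,0,0,0,-20,0.4, 0,0,0,0,0,-50,0.4, 0,0,-0.165,0,0,-50,0.4]';  python3 -m crank '[0,0,0,0,-57,0,0.4, 0,0,0,0,-57,0,0.4, 0,0,0,0,-57,0,0.4, 0,0,0,0,-57,0,0.4, 0,0,0,-1,-57,0,0.4]'; python3 -m crank '[0,0,0,-1,-56,0,0.4, 0,0,0,0,-56,0,0.4, 0,0,0,0,0,50,0.4, 0,0,0,0,0,48,0.4, 0,0,0,0,0,0,0.4]';python3 -m crank '[0,0,0,0,0,0,0.4]'; python3 -c "
from h import *
delta([.4975,.0545,.05],-1.45)"
```

```text
clock: 28.1
tool_pos: [0.4888, -0.3441, 0.0439]
orientation: [180.0, -0.1, -10.9]
force: [-0.1, -0.2, 0.3]
opening: 0.0556
gripper_force: 0.0
clock: 28.72
tool_pos: [0.4875, -0.3439, 0.1637]
orientation: [-180.0, 0.0, -1.3]
force: [0.8, -0.1, -0.7]
opening: 0.0537
gripper_force: 30.0
clock: 29.35
tool_pos: [0.4941, -0.0573, 0.1628]
orientation: [-180.0, -0.1, -1.5]
force: [1.3, -0.0, -1.3]
opening: 0.0536
gripper_force: 30.0
clock: 29.98
tool_pos: [0.4936, 0.0519, 0.0618]
orientation: [179.8, 0.4, -1.5]
force: [-1.2, 0.0, -0.2]
opening: 0.0536
gripper_force: 30.0
clock: 30.1
tool_pos: [0.4973, 0.0531, 0.0658]
orientation: [-180.0, -0.1, -1.5]
force: [-0.0, -0.8, -0.1]
opening: 0.0534
gripper_force: 30.0
t 30.1 tcp [0.4973 0.0531 0.0658] [-1.7998e+02 -9.0000e-02 -1.4600e+00] shift(now axes) [ 0.1 -1.4 15.8] rot [-0.0003 -0.0015 -0.0002] F [-0.  -0.8 -0.1] open 0.0534
```

```bash
python3 -m crank '[0,0,0,0,-1.0,8,0.4, 0,0,0,0,0,4,0.4, 0,0,0,0,0,0,0.4, 0,0,0,0,0,2,0.4, 0,0,0,0,0,0,0.4]'; python3 -m crank '[0,0,0,0,0,2,0.4, 0,0,0,0,0,0,0.4, 0,0,0,0,0,0,0.4]'
```

```text
clock: 30.72
tool_pos: [0.4963, 0.0539, 0.0501]
orientation: [180.0, 0.0, -1.5]
force: [-0.1, 0.3, -0.9]
opening: 0.0532
gripper_force: 30.0
clock: 31.1
tool_pos: [0.4966, 0.054, 0.0488]
orientation: [-180.0, -0.0, -1.5]
force: [-2.6, -0.4, 6.3]
opening: 0.0535
gripper_force: 30.0
```

Contact. I release, rise, back off and check.

```bash
python3 -m crank '[0,0,0,0,0,-0.5,0.4, 0,0,0,0,0,0,0.8, 0,0,0,0,0,0,0.8, 0,0,0,0,0,0,0.8]';python3 -m crank '[0,0,0,0,0,-15,0.8, 0,0,0,0,0,-50,0.8, 0,0,0,0,0,-50,0.8, 0,0,0,-20,-50,-30,0.8, 0,0,0,-20,-50,-30,0.8]'; python3 -m crank '[0,0,0,0,0,0,0.8, 0,0,0,0,0,0,0.8]'; python3 -c "
from h import *
w=eyes.camera_model('wrist');im=eyes.snapshot('wrist');cv2.imwrite('pics/end.png',im)
for c in 'red yellow green blue'.split(): print(c,[(round(x['p'],2),pix2w(w,x['location'],.04).round(4)) for x in spotter.place_of('wrist','diya_'+c)])
eyes.snapshot('top');m=eyes.camera_model('top')
print([pix2w(m,x['location'],0).round(3) for x in spotter.place_of('top','conch')])"
```

```text
clock: 31.6
tool_pos: [0.4963, 0.054, 0.0485]
orientation: [180.0, 0.0, -1.5]
force: [0.4, -0.3, 0.2]
opening: 0.0696
gripper_force: 0.0
clock: 32.22
tool_pos: [0.4585, 0.1556, 0.225]
orientation: [-180.0, -0.0, -1.6]
force: [1.5, 1.6, 0.1]
opening: 0.0701
gripper_force: 0.0
clock: 32.48
tool_pos: [0.4584, 0.155, 0.2233]
orientation: [180.0, 0.0, -1.4]
force: [0.4, -0.1, -0.9]
opening: 0.07
gripper_force: 0.0
red []
yellow [(0.81, array([0.503 , 0.2292, 0.04  ]))]
green [(0.75, array([0.4978, 0.1429, 0.04  ]))]
blue []
[array([ 0.623, -0.218,  0.   ])]
```

View pics/end.png

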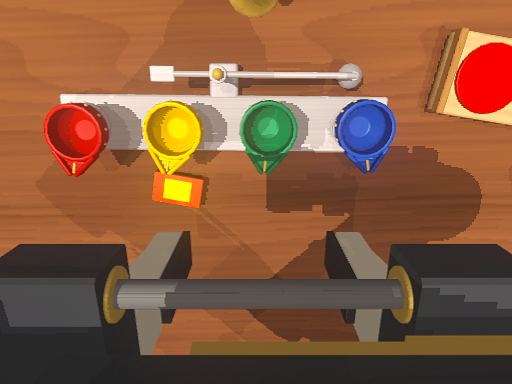

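All four stand upright in the dishes as red, yellow, green, blue from the left, at about (76,130), (173,130), (268,128) and (365,127). The conch has not moved.

```bash
python3 -c "
from plant import ctrl
print(ctrl.close_job())"
```

```text
the job is handed in; nothing more can be done
None
```

The four diyas stand upright in the stand's dishes in their rack order (red, yellow, green, blue from the left), the conch was left alone, and the job was handed in at about 33 s; no verdict was shown.

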